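Set the roller mixer's speed dial and start it

ROBOT

A 6-joint arm with a two-finger parallel gripper is mounted at the origin on the work surface. World frame = base frame: x ahead of the robot, y to its left, z up, the work surface at z = 0. Lengths are in mm, angles in rad, forces in N, time in s.
With the tool pointing down it reaches from about 350 to 875 mm from the base axis. Payload 4.2 kg.
Tool frame: the origin (TCP) lies at the very end of the fingers, on their centre line; the grasp point (between the pads) lies 19 mm behind it; z points along the fingers, y is the line along which they close (so a half turn about z gives the same grasp; the last joint's range is limited). The gripper opens to 85 mm and grips with 20 to 120 N. Pads are 22 mm wide; open, the fingers measure 114 mm over their backs; the gripper's body (76 mm by 85 mm) begins 54 mm behind the grasp point. The pads swing forward as they close: fully open they stand 13 mm farther back than shut.
Start: joints at [-0.875, 0.385, 0.008, 0, -1.194, -0.259], TCP at [264.413, -566.29, 205.712] pointing down, gripper open.
Joint ranges: [-3.14, 3.14], [-1.21, 2.06], [-1.07, 1.41], [-3.16, 2.05], [-2.99, -0.16], [-3.1, 3.1]. Speed limits (rad/s): [2.79, 2.79, 3.14, 3.14, 3.14, 3.14].

INTERFACE

Orientations are given as a unit quaternion [x, y, z, w].
In Python, from bench import read_state, get_image, camera_model, job_done gives the robot as it stands.
- The arm moves only by the shell command python3 -m handwheel 'ROWS'. ROWS is JSON, a list of rows, each a list of 7 numbers: the shift along the tool's x, y, z in m, then the turn, a rotation vector about the tool's x, y, z in rad, then the gripper's target within -1 to 1 (fully open at 1, half-way at 0, shut at -1). In form: [[dx, dy, dz, wx, wy, wz, jaw], ...]. A call has 1 to 10 rows; each row is the pose to reach, as a shift and turn from the pose commanded when the call began, along the tool's axes at that moment; what a row does not reach only later rows make up. A row lasts 1/8 s, in which the tool goes at most 62.5 mm and 10.7 degrees, less where a joint would pass 70% of its speed; a pose out of reach is approached as far as the arm can. A call with a gripper value outside its range is refused whole. The fingers move at their own pace and stop on an object; the grip force is fixed at half the most. Time passes only in rows, so rows that repeat a pose let the fingers close. It gives the time, the measured TCP pose, the force, the opening and the grip force at its end, in the units of the state.
- read_state(): the state, without advancing time (a new reading comes with each control period).
- get_image(name): name is "side" or "top" or "wrist"; returns (picture, depth): 400x640x3 uint8, blue, green, red; 400x640 float32, mm along the optical axis (not along the pixel's ray), 0 where there is no reading.
- camera_model(name): a dict with "K" (3x3 intrinsics, pixels), "rvec" (rotation vector, rad) and "tvec" (3), from world to camera coordinates, as OpenCV has them; the wrist camera has in their place "hand_eye" (4x4, takes a point from camera to tool coordinates, whose origin is the TCP and whose axes are the flange's). Camera axes: x right, y down, z forward; pixel columns grow to the right and rows downward; lengths in mm; the calibration is good to about 2 mm. The wrist camera is an equidistant fisheye: a pixel r from the principal point sees the ray r / f radians off the axis. A picture is of the moment at which its call begins: read the wrist's pose just before it. camera_model takes no time and is no camera call.
- job_done(): hands the job in; it is judged then, once.
The state is a dict: "clock": time; "joints": joint angles; "joint_vel": joint speeds; "joint_efforts": joint torques, N m; "position": TCP position; "ee_rot": TCP orientation; "contact_force": force on the tool from outside, world axes, zero at the start; "wrist_torque": the same for the moment, N m; "gripper_width": finger opening in mm; "grasp_force": force on a finger pad.
Only numpy, scipy, OpenCV 4.12 (cv2) and the standard library are available. Lean on these libraries where they do the work, as an engineer would, in place of code of your own. Each camera call takes 0.05 s, during which the arm holds its last target. There are 200 camera calls.

TASK

Get the tube roller mixer running at speed four: turn its big selector dial to the fourth click clockwise from its end stop at the red mark (it may have been left on the stop or on the first click), and leave it resting in that click. Then press the blue key fully down and let it come up, and after it press the green key fully down and let it come up. Don't press the red key or press any key before the dial is set, press only one key at a time, and leave the tubes on the rollers and the racks beside the mixer as they are.

Things in the scene. Friction and masses are not known exactly. Their poses are not given: they have to be found in the camera images.
- mixer: white roller mixer, 300 (x) x 380 (y) x 108 mm high, fixed to the bench; origin at the centre of its underside, x to its rear, y to its left, z up. The front half is a flat dark control deck 60 mm over the bench: the dial's axis is at x -75, y +115 mm, the keys' row at x -75, y 0, -60 and -120 mm. Behind, from x +6 mm, four black rollers along y (tops at 99 mm) with two tubes lying on them (tops at 106 mm)
- dial_grip (a point): point on the dial's axis 37 mm over the deck, at the height to grip. The dial is a grey disc 72 mm across (top 11 mm over the deck) with a black bar grip 64 mm long, 16 mm wide, its top 50 mm over the deck. x runs along the bar to its yellow pointer end, z up (the dial's axis); turns with the dial. Eight marks on the deck around it, one per click, 40 to 52 mm from the axis: the first, at the end stop, is red and larger; the others white
- dial (a joint): angle of the dial in rad, growing clockwise seen from above. 0: first rest place, at the red mark, 0.06 short of the end stop, pointer 1.466 rad counter-clockwise of the mixer's x. Each click is 0.4189 rad (24 degrees); fourth click = 1.676, last (seventh) = 2.932. A spring detent pulls it to the nearest click and holds it there; about 0.06 to 0.08 N m carries it over to the next
- key_blue_top (a point): centre of the top face of the round blue spring key (32 mm across, on a grey 48 mm collar standing 12 mm over the deck; top 22 mm over the deck when up, 16 mm when down). z up, pressed straight down. The three keys stand in a row 60 mm apart; which colour is in which place varies
- key_blue (a joint): travel of the blue key in m: 0 up, 0.006 fully down (about 1.5 N to start, 5 N at the bottom); springs back when let go
- key_green_top (a point): centre of the top face of the round green spring key (32 mm across, on a grey 48 mm collar standing 12 mm over the deck; top 22 mm over the deck when up, 16 mm when down). z up, pressed straight down. The three keys stand in a row 60 mm apart; which colour is in which place varies
- key_green (a joint): travel of the green key in m: 0 up, 0.006 fully down (about 1.5 N to start, 5 N at the bottom); springs back when let go
- key_red_top (a point): centre of the top face of the round red (stop) spring key (32 mm across, on a grey 48 mm collar standing 12 mm over the deck; top 22 mm over the deck when up, 16 mm when down). z up, pressed straight down. The three keys stand in a row 60 mm apart; which colour is in which place varies. Not to be pressed
- key_red (a joint): travel of the red key in m: 0 up, 0.006 fully down (about 1.5 N to start, 5 N at the bottom); springs back when let go
- tube_red: red-capped tube, 16 x 100 mm, lying along the mixer's y between two rollers; origin at its middle. Leave alone
- tube_purple: purple-capped tube, 16 x 100 mm, lying likewise one groove farther back; origin at its middle. Leave alone
- rack_red: white foam rack 200 x 115 x 35 mm with red-capped tubes standing to 108 mm, loose on the bench left of the mixer; origin under its centre, x along its length. Leave alone
- rack_blue: white foam rack 200 x 115 x 35 mm with purple- and blue-capped tubes standing to 108 mm, loose on the bench right of the mixer; origin under its centre. Leave alone

How it is judged:
By the outcome, as a careful person would: the job done as asked, in the order asked, and still so for the second after the job is handed in, with the robot touching nothing.
It also fails if it takes over 62 s, if anything falls off the work surface, if the arm or the gripper's body presses on something with over 40 N, if the wrist force passes 120 N, or if a joint passes its speed limit or range.

## Working session

There is one attempt and no reset: what is moved stays moved. The work goes in short steps, Python scripts to look and compute and a shell command to move; the robot and the scene stay as the last step left them, time stands still between calls to the robot, and variables do not carry over. Pictures are saved under pics/ and viewed, at most 10 in all, crops included, and the job is handed in when it is done.

```bash
mkdir -p pics; ls
python3 - <<'E'
from bench import *
import cv2,numpy as np
s=read_state();print(s)
for n in("top","side"):
    p,d=get_image(n);cv2.imwrite(f"pics/{n}0.png",p);np.save(f"pics/{n}0.npy",d);print(n,camera_model(n))
print(camera_model("wrist"))
E
```

```text
pics
{'clock': 0.0, 'joints': array([-8.75385773e-01,  3.85554949e-01,  6.56787655e-03, -4.78288734e-04,
       -1.19399459e+00, -2.58649504e-01]), 'joint_vel': array([-0.00113952, -0.00132331,  0.00094289, -0.00062802, -0.00115267,
       -0.0005674 ]), 'joint_efforts': array([ 1.65812544e-03, -3.92289805e+01,  1.88400328e+01,  4.18612942e+00,
       -4.58051931e-03,  3.17207327e-07]), 'position': array([ 264.13037155, -565.71350865,  204.60301741]), 'ee_rot': array([-2.16562620e-01,  9.76268092e-01,  1.07273915e-03, -3.04233080e-04]), 'contact_force': array([-0.16174909,  0.35939517, -0.25865222]), 'wrist_torque': array([ 0.00204226,  0.03365832, -0.04154376]), 'grasp_force': 0.0, 'gripper_width': 85.32837858353031}
top {'K': array([[409.27230198,   0.        , 316.78583175],
       [  0.        , 409.27230198, 197.47584172],
       [  0.        ,   0.        ,   1.        ]]), 'rvec': array([ 2.20989211, -2.16834521,  0.10985744]), 'tvec': array([ -22.24074318,  630.20991395, 1038.88961139])}
side {'K': array([[487.30509556,   0.        , 317.78066303],
       [  0.        , 487.30509556, 201.66404793],
       [  0.        ,   0.        ,   1.        ]]), 'rvec': array([ 0.99228511, -2.40804791,  1.12216211]), 'tvec': array([ 439.46440811,  370.1595781 , 1085.3584139 ])}
{'K': array([[309.70691629,   0.        , 320.85051395],
       [  0.        , 309.70691629, 199.77983785],
       [  0.        ,   0.        ,   1.        ]]), 'hand_eye': array([[ 4.02506553e-04, -9.48880029e-01, -3.15636704e-01,
         8.18239980e+01],
       [ 9.99999294e-01,  2.91194002e-05,  1.18768016e-03,
         1.86586306e-01],
       [-1.11777484e-03, -3.15636959e-01,  9.48879371e-01,
        -1.68918115e+02],
       [ 0.00000000e+00,  0.00000000e+00,  0.00000000e+00,
         1.00000000e+00]])}
```

View pics/top0.png

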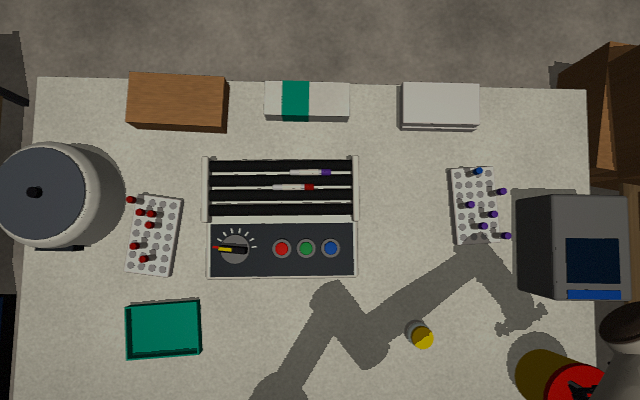

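The top view shows the dial at about (235,249) with its yellow pointer to the left. The keys are red (281,249), green (306,248) and blue (331,248). I'll measure them and zoom in.

```bash
cat > h.py <<'E'
from bench import *
import cv2,numpy as np
from scipy.spatial.transform import Rotation as R
def ray(n,u,v,z):
    "world point on plane z seen at pixel (u,v) of a fixed camera"
    m=camera_model(n);Rm=R.from_rotvec(m["rvec"]).as_matrix()
    c=-Rm.T@m["tvec"];d=Rm.T@np.linalg.inv(m["K"])@[u,v,1]
    return c+d*(z-c[2])/d[2]
def wray(u,v,z,s):
    m=camera_model("wrist");K=m["K"];a=np.array([u-K[0,2],v-K[1,2]]);r=np.hypot(*a);t=r/K[0,0]
    d=np.r_[a/max(r,1e-9)*np.sin(t),np.cos(t)];H=m["hand_eye"];T=R.from_quat(s["ee_rot"])
    c=np.array(s["position"])+T.apply(H[:3,3]);d=T.apply(H[:3,:3]@d)
    return c+d*(z-c[2])/d[2]
def blobs(p,box):
    x0,y0,x1,y1=box;h=cv2.cvtColor(p,cv2.COLOR_BGR2HSV);o={}
    for k,(a,b) in dict(red=(174,186),green=(55,85),blue=(100,125),yellow=(22,33)).items():
        H=h[...,0].astype(int);H=np.where(H<6,H+180,H) if k=="red" else H
        m=((H>=a)&(H<=b)&(h[...,1]>120)&(h[...,2]>60)).astype(np.uint8)
        q=np.zeros_like(m);q[y0:y1,x0:x1]=m[y0:y1,x0:x1]
        n,_,st,c=cv2.connectedComponentsWithStats(q)
        o[k]=[(st[i,4],*c[i].round(1)) for i in range(1,n) if st[i,4]>5]
    return o
E
python3 - <<'E'
from h import *
p=cv2.imread("pics/top0.png");b=blobs(p,(205,220,360,280));print(b)
for k,l in b.items():
    for a,u,v in l: print(k,a,ray("top",u,v,82 if k!="yellow" else 108).round(1))
print(read_state()["gripper_width"])
cv2.imwrite("pics/c0.png",cv2.resize(p[215:285,200:365],None,fx=4.8,fy=4.8,interpolation=cv2.INTER_CUBIC))
E
```

```text
{'red': [(np.int32(133), np.float64(281.1), np.float64(248.3)), (np.int32(15), np.float64(214.8), np.float64(246.8))], 'green': [(np.int32(123), np.float64(305.6), np.float64(248.1))], 'blue': [(np.int32(127), np.float64(330.5), np.float64(247.7))], 'yellow': [(np.int32(51), np.float64(224.7), np.float64(248.9))]}
red 133 [500.1  75.4  82. ]
red 15 [500.9 236.1  82. ]
green 123 [501.6  15.8  82. ]
blue 127 [503.6 -44.9  82. ]
yellow 51 [497.5 206.8 108. ]
85.07370843941676
```

View pics/c0.png

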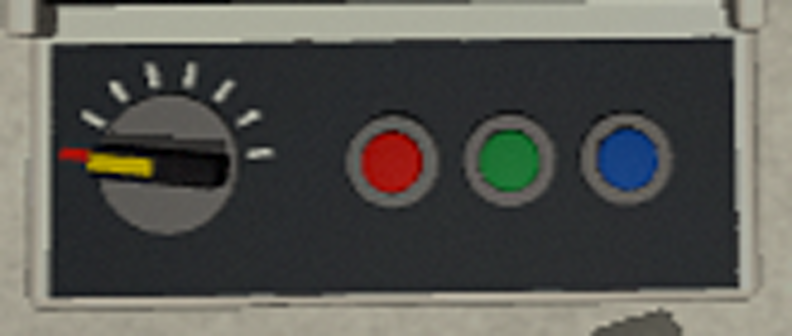

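The dial is at 0, with its pointer at the red mark. Its axis is near (497,190), and the mixer yaw is about 0.03 rad. I'm moving above the dial, with the fingers set to close across the bar.

```bash
cat >> h.py <<'E'
def go(x,y,z,yaw=None):
    "print tool-axis shift and turn to reach TCP x,y,z with tool y at world yaw (deg)"
    s=read_state();T=R.from_quat(s["ee_rot"]);d=T.inv().apply(np.array([x,y,z])-s["position"])/1e3
    yy=T.apply([0,1,0]);cur=np.degrees(np.arctan2(yy[1],yy[0]));w=0 if yaw is None else -np.radians((yaw-cur+180)%360-180)
    print("pos",s["position"].round(1),"yaw",cur.round(1),"->",d.round(4),"wz",round(w,3))
E
python3 -c "from h import *;go(497,190,200,175.7)"
python3 -m handwheel '[[-0.053,0.058,0,0,0,-0.1,1],[-0.106,0.117,0,0,0,-0.2,1],[-0.159,0.176,0,0,0,-0.3,1],[-0.2,0.22,0,0,0,-0.4,1],[-0.24,0.264,0,0,0,-0.5,1],[-0.28,0.308,0,0,0,-0.6,1],[-0.32,0.352,0,0,0,-0.7,1],[-0.36,0.396,0,0,0,-0.8,1],[-0.4,0.44,0,0,0,-0.9,1],[-0.44,0.484,0,0,0,-1.0,1]]'
python3 -c "from h import *;go(497,190,200,175.7)"
```

```text
pos [ 264.2 -565.8  204.8] yaw 115.0 -> [-0.5306  0.5864  0.0058] wz -1.059
clock: 1.35
position: [449.7, 32.7, 205.8]
ee_rot: [-0.66, 0.752, -0.0, 0.0]
contact_force: [1.4, -0.3, -0.5]
gripper_width: 85.5
grasp_force: 0.0
pos [449.7  32.7 205.8] yaw 172.5 -> [-0.1621 -0.0265  0.0058] wz -0.055
```

```bash
python3 -m handwheel '[[-0.045,-0.007,0.002,0,0,-0.03,1],[-0.09,-0.014,0.004,0,0,-0.055,1],[-0.136,-0.021,0.005,0,0,-0.055,1],[-0.136,-0.021,0.005,0,0,-0.055,1],[-0.136,-0.021,0.005,0,0,-0.055,1]]'
python3 - <<'E'
from h import *
s=read_state();p,d=get_image("wrist");cv2.imwrite("pics/w1.png",p)
go(497,190,200,175.7)
E
```

```text
clock: 1.98
position: [488.1, 162.2, 200.1]
ee_rot: [-0.679, 0.734, 0.0, -0.001]
contact_force: [-0.0, 0.4, -0.1]
gripper_width: 85.6
grasp_force: 0.0
pos [488.2 161.8 200.4] yaw 175.4 -> [-0.0288 -0.0065  0.0004] wz -0.004
```

View pics/w1.png

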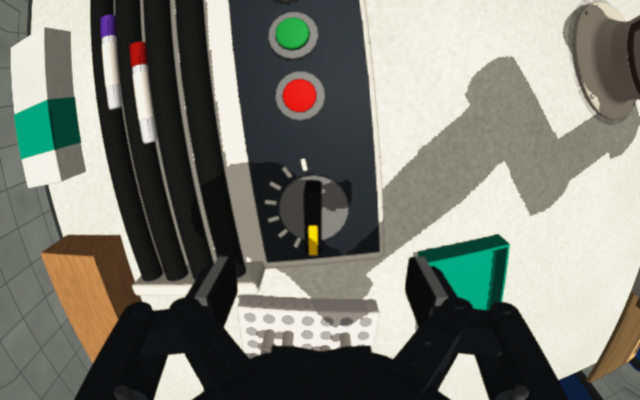

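The wrist view shows red at (300,95), green at (293,34), and the bar from (313,183) to (314,257) with its yellow end pointing down.

Run:
```python
from h import *
s=read_state();p,d=get_image("wrist");b=blobs(p,(240,0,380,265))
for k,l in b.items():
    for a,u,v in l:
        if a>30: print(k,a,u,v,wray(u,v,110 if k=="yellow" else 82,s).round(1))
for u,v in((313,183),(314,257),(309,184),(322,184),(308,254),(319,254)): print(u,v,wray(u,v,110,s).round(1))
for u,v in((281,209),(350,209)):print("disc",wray(u,v,71,s).round(1))
go(497,190,200,175.7)
```

```text
red 898 299.1 95.7 [500.2  75.   82. ]
green 836 292.1 33.7 [501.8  16.   82. ]
yellow 322 312.8 239.4 [498.2 205.1 110. ]
313 183 [493.2 151.2 110. ]
314 257 [498.7 223.8 110. ]
309 184 [496.8 151.8 110. ]
322 184 [485.5 152.7 110. ]
308 254 [504.1 220.1 110. ]
319 254 [493.7 220.9 110. ]
disc [530.4 186.7  71. ]
disc [459.5 192.4  71. ]
pos [488.2 161.6 200.6] yaw 175.4 -> [-0.029  -0.0065  0.0006] wz -0.005
```

Both cameras agree. I'll centre over the dial, descend and grip.

```bash
python3 -m handwheel '[[-0.029,-0.006,0,0,0,-0.005,1],[-0.029,-0.006,0,0,0,-0.005,1],[-0.029,-0.006,0.03,0,0,-0.005,1],[-0.029,-0.006,0.06,0,0,-0.005,1],[-0.029,-0.006,0.09,0,0,-0.005,1],[-0.029,-0.006,0.11,0,0,-0.005,1],[-0.029,-0.006,0.11,0,0,-0.005,1],[-0.029,-0.006,0.11,0,0,-0.005,1]]'
python3 -c "from h import *;go(496.8,190,79,175.7)"
```

```text
clock: 3.08
position: [497.5, 190.7, 91.8]
ee_rot: [-0.68, 0.733, -0.0, 0.001]
contact_force: [-0.4, 0.4, 0.0]
gripper_width: 85.3
grasp_force: 0.0
pos [497.5 190.7  91.8] yaw 175.7 -> [0.0008 0.0007 0.0128] wz 0.001
```

```bash
python3 -m handwheel '[[0.001,0.001,0.011,0,0,0,1],[0.001,0.001,0.011,0,0,0,0],[0.001,0.001,0.011,0,0,0,-0.3],[0.001,0.001,0.011,0,0,0,-0.6],[0.001,0.001,0.011,0,0,0,-1],[0.001,0.001,0.011,0,0,0,-1],[0.001,0.001,0.011,0,0,0,-1],[0.001,0.001,0.011,0,0,0,-1]]'
python3 -c "from h import *;go(496.8,190,79,175.7);print(read_state()['wrist_torque'])"
```

```text
clock: 4.08
position: [497.8, 190.3, 80.5]
ee_rot: [-0.681, 0.733, -0.001, 0.002]
contact_force: [4.6, -2.3, -0.3]
gripper_width: 13.2
grasp_force: 58.6
pos [497.8 190.3  80.5] yaw 175.8 -> [0.0004 0.001  0.0015] wz 0.002
[-0.65065637 -1.33297678 -0.03958842]
```

The bar is gripped. Turning clockwise.

```bash
python3 -m handwheel '[[0,0,0,0,0,0.12,-1],[0,0,0,0,0,0.24,-1],[0,0,0,0,0,0.36,-1],[0,0,0,0,0,0.48,-1],[0,0,0,0,0,0.6,-1],[0,0,0,0,0,0.72,-1],[0,0,0,0,0,0.84,-1],[0,0,0,0,0,0.84,-1],[0,0,0,0,0,0.84,-1]]'
python3 -c "from h import *;go(496.8,190,79,79.7);print(read_state()['wrist_torque'])"
```

```text
clock: 5.2
position: [498.1, 190.3, 80.4]
ee_rot: [-0.323, 0.946, -0.0, 0.002]
contact_force: [5.5, -3.4, -0.9]
gripper_width: 13.1
grasp_force: 58.8
pos [498.1 190.3  80.4] yaw 127.7 -> [0.0012 0.0005 0.0014] wz 0.837
[-0.74399069 -1.6105125  -0.00309558]
```

```bash
python3 -m handwheel '[[0,0,0,0,0,0.12,-1],[0,0,0,0,0,0.24,-1],[0,0,0,0,0,0.36,-1],[0,0,0,0,0,0.48,-1],[0,0,0,0,0,0.6,-1],[0,0,0,0,0,0.72,-1],[0,0,0,0,0,0.84,-1],[0,0,0,0,0,0.84,-1],[0,0,0,0,0,0.84,-1]]'
python3 -c "from h import *;go(496.8,190,79,79.7);print(read_state()['wrist_torque'])"
```

```text
clock: 6.32
position: [498.2, 190.1, 80.5]
ee_rot: [0.091, 0.996, 0.0, 0.002]
contact_force: [6.2, -3.7, -0.4]
gripper_width: 13.4
grasp_force: 58.9
pos [498.2 190.1  80.5] yaw 79.5 -> [ 0.0014 -0.0003  0.0015] wz -0.003
[-1.03321995 -1.8680531  -0.0724705 ]
```

```bash
python3 -m handwheel '[[0,0,0,0,0,0,-0.3],[0,0,0,0,0,0,0.3],[0,0,0,0,0,0,1],[0,0,0,0,0,0,1],[0,0,0,0,0,0,1],[0,0,-0.04,0,0,0,1],[0,0,-0.08,0,0,0,1],[0,0,-0.12,0,0,0,1],[0,0,-0.12,0,0,0,1],[0,0,-0.12,0,0,0,1]]'
python3 - <<'E'
from h import *
go(503.6,-44.9,120,79.5)
s=read_state();p,d=get_image("wrist");cv2.imwrite("pics/w2.png",p)
p,d=get_image("top");cv2.imwrite("pics/t2.png",cv2.resize(p[215:285,200:365],None,fx=4,fy=4))
E
```

```text
clock: 7.58
position: [495.4, 189.9, 199.2]
ee_rot: [0.092, 0.996, -0.0, -0.0]
contact_force: [0.3, -0.1, 0.5]
gripper_width: 85.5
grasp_force: 0.0
pos [495.4 189.9 199.2] yaw 79.5 -> [-0.051  -0.2294  0.0792] wz -0.0
```

View pics/w2.png

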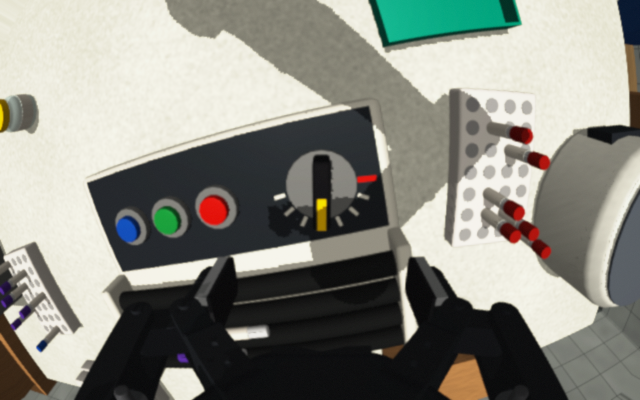

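The pointer sits over the fifth mark counting red as 0, so click four. I'll confirm that numerically and move over blue with the fingers shut.

```bash
python3 - <<'E'
from h import *
s=read_state();p,d=get_image("wrist");b=blobs(p,(90,120,380,260))
for k,l in b.items():
    for a,u,v in l:
        if a>30: print(k,a,u,v,wray(u,v,110 if k=="yellow" else 82,s).round(1))
a,c=wray(321,157,110,s),wray(321.5,229,110,s);print(np.degrees(np.arctan2(*(c-a)[1::-1])),a,c)
E
python3 -m handwheel '[[-0.012,-0.055,0,0,0,0,-1],[-0.024,-0.11,0,0,0,0,-1],[-0.036,-0.165,0,0,0,0,-1],[-0.046,-0.21,0,0,0,0,-1],[-0.051,-0.229,0,0,0,0,-1],[-0.051,-0.229,0.05,0,0,0,-1],[-0.051,-0.229,0.09,0,0,0,-1],[-0.051,-0.229,0.09,0,0,0,-1],[-0.051,-0.229,0.09,0,0,0,-1]]'
python3 - <<'E'
from h import *
go(503.6,-44.9,76,79.5)
s=read_state();p,d=get_image("wrist");b=blobs(p,(0,0,640,400))
for k in("red","green","blue"):
    for a,u,v in b[k]:
        if a>300: print(k,a,u,v,wray(u,v,82,s).round(1))
cv2.imwrite("pics/w3.png",p)
E
```

```text
red 154 367.2 178.9 [494.9 234.7  82. ]
red 710 213.6 210.4 [498.9  77.1  82. ]
green 546 166.4 220.8 [500.7  17.4  82. ]
blue 474 127.4 229.6 [502.6 -41.8  82. ]
yellow 363 321.7 214.5 [512.2 187.1 110. ]
-10.07893254465794 [461.21941276 195.91825461 110.        ] [526.03995506 184.39654636 110.        ]
clock: 8.85
position: [505.4, -44.3, 110.8]
ee_rot: [0.091, 0.996, -0.0, 0.001]
contact_force: [0.5, 0.2, 0.5]
gripper_width: -0.1
grasp_force: 0.0
pos [505.4 -44.3 110.8] yaw 79.6 -> [ 0.0018 -0.0009  0.0348] wz 0.001
red 1358 477.8 184.4 [498.6  72.5  82. ]
green 1032 618.7 11.7 [359.3 262.2  82. ]
green 1515 402.8 200.7 [500.4  14.   82. ]
blue 1564 319.6 217.6 [502.1 -44.6  82. ]
```

View pics/w3.png

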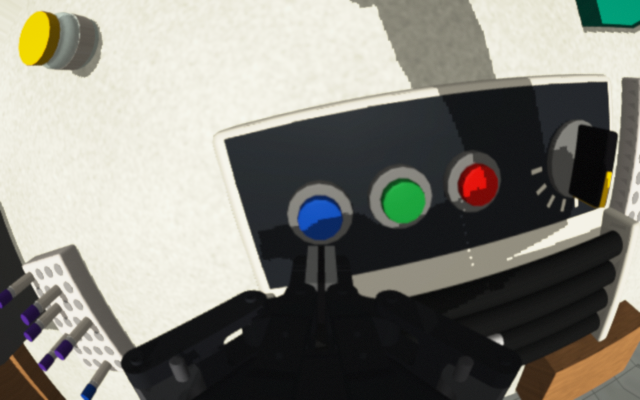

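The dial bar is at -10.1°, and click four should read -10.3°. The closed fingertips are just above the blue key at (320,217), so I'm pressing it.

```bash
python3 -m handwheel '[[0.002,-0.001,0.01,0,0,0,-1],[0.002,-0.001,0.022,0,0,0,-1],[0.002,-0.001,0.03,0,0,0,-1],[0.002,-0.001,0.034,0,0,0,-1],[0.002,-0.001,0.035,0,0,0,-1],[0.002,-0.001,0.035,0,0,0,-1],[0.002,-0.001,0.035,0,0,0,-1]]'
```

```text
clock: 9.78
position: [502.4, -44.9, 75.0]
ee_rot: [0.091, 0.996, 0.0, 0.0]
contact_force: [-0.3, 0.6, -0.1]
gripper_width: -0.2
grasp_force: 0.0
```

At z 75 there's no force. I'll look before going on.

Run:
```python
from h import *
s=read_state();p,d=get_image("wrist");cv2.imwrite("pics/w4.png",p[100:300,170:570].repeat(2,0).repeat(2,1))
print(s["position"],s["contact_force"],s["joint_efforts"])
D=np.load("pics/top0.npy");m=camera_model("top");Rm=R.from_rotvec(m["rvec"]).as_matrix()
for n,u,v in(("bench",400,340),("bench2",180,180),("deck",265,265),("red",281,248),("green",306,248),("blue",331,248),("deck2",345,265)):
    z=np.median(D[v-1:v+2,u-1:u+2]);print(n,(Rm.T@(np.linalg.inv(m["K"])@[u,v,1]*z-m["tvec"])).round(1))
```

```text
[502.41808195 -44.91990098  74.97683963] [-0.33259844  0.56654023 -0.09087519] [ 2.79718133e-04 -3.15042973e+01  1.43355104e+01  3.18636306e+00
  8.12109897e-05 -1.00033066e-05]
bench [ 265.3 -233.7    1.3]
bench2 [671.8 353.    1.1]
deck [457.5 115.5  61.3]
red [500.8  75.7  81.6]
green [501.9  14.8  83.6]
blue [502.9 -46.2  82. ]
deck2 [460.7 -82.8  60.9]
```

View pics/w4.png

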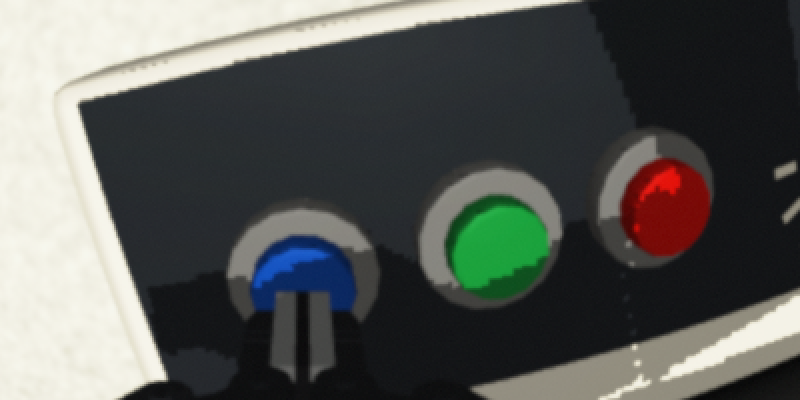

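The tips are over blue, apparently not touching yet. I'll go down in small steps and watch the force.

```bash
for i in 1 2; do python3 -m handwheel '[[0,0,0.002,0,0,0,-1],[0,0,0.002,0,0,0,-1],[0,0,0.002,0,0,0,-1]]' | grep -E "pos|force"; done
```

```text
position: [502.2, -45.0, 72.7]
contact_force: [0.5, 0.5, -0.6]
grasp_force: 0.0
position: [502.2, -45.0, 70.7]
contact_force: [0.1, -0.2, 0.2]
grasp_force: 0.0
```

Run:
```python
from h import *
s=read_state();p,d=get_image("side");m=camera_model("side")
def pr(P): return cv2.projectPoints(np.float64([P]),m["rvec"],m["tvec"],m["K"],None)[0].ravel().round(1)
print("tcp",pr(s["position"]),"key",pr([502.8,-44.6,82]))
x,y=pr(s["position"]).astype(int);c=p[max(0,y-60):y+40,x-80:x+80].copy()
cv2.imwrite("pics/s5.png",cv2.resize(c,None,fx=5,fy=5,interpolation=cv2.INTER_CUBIC));print(max(0,y-60),x-80)
b=blobs(p,(x-100,y-60,x+100,y+60));print(b)
```

```text
tcp [359.3 225.2] key [359.3 222.1]
165 279
{'red': [(np.int32(32), np.float64(306.8), np.float64(200.3)), (np.int32(96), np.float64(329.2), np.float64(246.0)), (np.int32(10), np.float64(284.3), np.float64(283.2))], 'green': [(np.int32(32), np.float64(345.2), np.float64(233.3))], 'blue': [(np.int32(12), np.float64(361.8), np.float64(224.0))], 'yellow': [(np.int32(22), np.float64(294.5), np.float64(257.6))]}
```

View pics/s5.png

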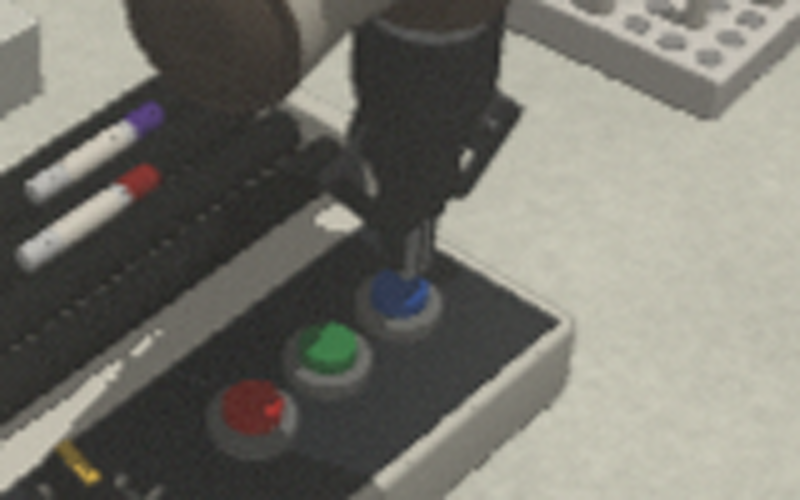

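The side view shows the tips just at or above the blue key's top, higher than the nominal TCP. I'll keep stepping down with the force as guide.

```bash
for i in 1 2 3 ; do python3 -m handwheel '[[0,0,0.002,0,0,0,-1],[0,0,0.002,0,0,0,-1],[0,0,0.002,0,0,0,-1]]' | grep -E "pos|contact"; done
```

```text
position: [502.2, -45.0, 68.7]
contact_force: [0.7, 0.6, 0.0]
position: [502.1, -45.0, 66.7]
contact_force: [0.6, 0.8, 0.5]
position: [502.2, -45.0, 64.7]
contact_force: [0.1, 0.9, 0.4]
```

Run:
```python
from h import *
s=read_state();p,d=get_image("wrist")
m=camera_model("wrist");K=m["K"];H=m["hand_eye"];Hi=np.linalg.inv(H)
def proj(P):
    c=(Hi@np.r_[P,1])[:3];t=np.arctan2(np.hypot(c[0],c[1]),c[2]);a=np.arctan2(c[1],c[0]);return (K[:2,2]+K[0,0]*t*np.r_[np.cos(a),np.sin(a)]).round(1)
for z in(0,-5,-10,-15,-20):print(z,proj([0,0,z]))
def back(u,v):
    a=np.array([u,v])-K[:2,2];r=np.hypot(*a);t=r/K[0,0];z=d[v,u];c=np.r_[a/r*np.tan(t),1]*z
    return (H@np.r_[c,1])[:3].round(1), (R.from_quat(s["ee_rot"]).apply((H@np.r_[c,1])[:3])+s["position"]).round(1)
for v in range(200,262,4): print(v,*back(317,v),p[v,317],p[v,326])
for n,u,v in(("green",400,205),("deck",360,150)):print(n,back(u,v))
cv2.imwrite("pics/w6.png",p[100:300,170:570].repeat(2,0).repeat(2,1));print(s["contact_force"])
```

```text
0 [320.9 240.2]
-5 [321.  243.9]
-10 [321.  247.8]
-15 [321.  251.8]
-20 [321.  256.1]
200 [24.4 -2.3  3.5] [477.7 -42.8  61.2] [48 45 40] [46 43 39]
204 [21.9 -2.3  3.8] [480.2 -43.3  60.9] [46 45 41] [47 45 41]
208 [21.6 -2.3 -2.6] [480.5 -43.3  67.3] [57 61 61] [56 59 59]
212 [21.3 -2.2 -8.3] [480.8 -43.3  72.9] [125 131 133] [119 124 126]
216 [18.7 -2.2 -7.6] [483.3 -43.8  72.3] [130 136 138] [130 138 138]
220 [16.2 -2.2 -7.5] [485.8 -44.2  72.2] [129 137 138] [130 138 138]
224 [14.2 -2.2 -8.4] [487.8 -44.6  73.1] [110 104 101] [109 103 102]
228 [ 14.4  -2.2 -14.6] [487.6 -44.5  79.3] [93 38 10] [91 38 13]
232 [ 13.1  -2.1 -17. ] [488.8 -44.7  81.7] [168  75  22] [162  71  22]
236 [ 10.9  -2.1 -17.3] [491.  -45.1  82. ] [151  65  19] [101  43  14]
240 [  8.9  -2.2 -18.1] [493.1 -45.5  82.7] [99 41 12] [98 41 12]
244 [  6.9  -2.1 -19. ] [495.  -45.8  83.7] [93 40 13] [94 42 16]
248 [ 11.4  -2.  -32.4] [490.6 -44.9  97.1] [56 56 57] [68 70 70]
252 [ 12.4  -1.9 -38.5] [489.6 -44.6 103.2] [54 55 55] [68 69 68]
256 [ 11.8  -1.9 -41.4] [490.2 -44.7 106.1] [56 58 57] [69 71 70]
260 [ 11.   -1.9 -43.8] [491.  -44.8 108.5] [54 55 55] [68 71 70]
green (array([25.2, 44.6, -7.8]), array([485.5,   3.4,  72.5]))
deck (array([54.3, 21.9,  2.7]), array([452.7, -13.5,  62. ]))
[0.11982778 0.92538008 0.38288155]
```

View pics/w6.png

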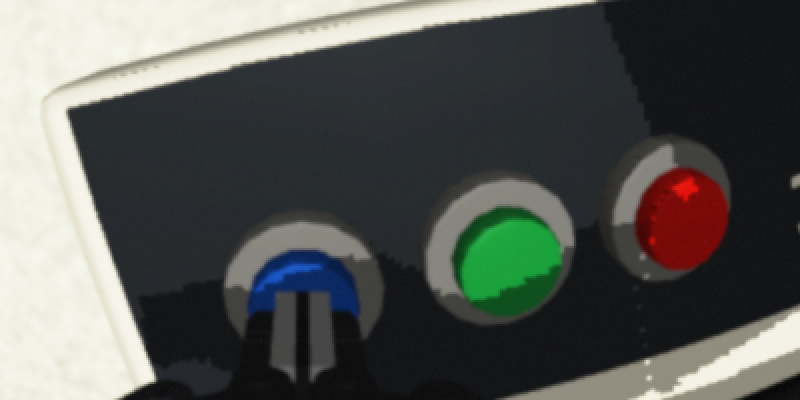

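The blue key is still up (82 mm by depth), and the shut fingertips really sit well behind the nominal TCP. Continuing down with force watching.

```bash
for i in 1 2 3 4 ; do python3 -m handwheel '[[0,0,0.002,0,0,0,-1],[0,0,0.002,0,0,0,-1],[0,0,0.002,0,0,0,-1]]' | grep -E "pos|contact"; done
```

```text
position: [502.2, -45.0, 62.7]
contact_force: [-0.0, 0.1, 0.2]
position: [502.2, -45.0, 60.7]
contact_force: [-0.5, -0.7, 0.8]
position: [502.2, -45.0, 58.7]
contact_force: [0.8, -0.1, 0.9]
position: [502.1, -45.0, 56.7]
contact_force: [0.4, 0.5, 0.4]
```

```bash
for i in 1 2 3 ; do python3 -m handwheel '[[0,0,0.002,0,0,0,-1],[0,0,0.002,0,0,0,-1],[0,0,0.002,0,0,0,-1]]' | grep -E "clock|pos|contact"; done
python3 - <<'E'
from h import *
s=read_state();p,d=get_image("wrist")
m=camera_model("wrist");K=m["K"];H=m["hand_eye"]
for u in (305,317,336):
  for v in range(224,256,4):
    a=np.array([u,v])-K[:2,2];r=np.hypot(*a);c=np.r_[a/r*np.tan(r/K[0,0]),1]*d[v,u];P=(H@np.r_[c,1])[:3]
    print(u,v,P.round(1),(R.from_quat(s["ee_rot"]).apply(P)+s["position"]).round(1),p[v,u])
E
```

```text
clock: 13.68
position: [502.2, -45.0, 54.9]
contact_force: [-0.7, 0.5, 1.7]
clock: 14.05
position: [502.2, -45.0, 52.8]
contact_force: [-0.4, 0.4, 3.1]
clock: 14.42
position: [502.2, -45.0, 50.8]
contact_force: [-2.4, 1.0, 5.3]
305 224 [ 19.8  -8.3 -21.7] [481.3 -49.5  72.5] [130 136 138]
305 228 [ 17.5  -8.3 -21.6] [483.5 -50.   72.4] [128 136 138]
305 232 [ 15.3  -8.3 -21.9] [485.6 -50.4  72.7] [127 134 137]
305 236 [ 13.5  -8.3 -22.9] [487.4 -50.7  73.7] [127 133 134]
305 240 [ 11.2  -8.4 -23. ] [489.6 -51.2  73.8] [105  50  26]
305 244 [ 10.2  -8.3 -25.7] [490.7 -51.2  76.5] [190  83  24]
305 248 [  8.3  -8.3 -26.4] [492.6 -51.6  77.2] [99 42 12]
305 252 [  5.4  -8.4 -25.4] [495.4 -52.2  76.2] [98 42 14]
317 224 [ 20.1  -2.1 -22.5] [482.1 -43.3  73.3] [130 137 138]
317 228 [ 17.5  -2.1 -21.6] [484.6 -43.8  72.4] [128 136 138]
317 232 [ 15.6  -2.1 -22.4] [486.5 -44.2  73.2] [128 134 137]
317 236 [ 13.9  -2.1 -23.7] [488.2 -44.5  74.5] [100  45  17]
317 240 [ 12.5  -2.1 -25.7] [489.5 -44.7  76.4] [180  82  27]
317 244 [ 10.2  -2.1 -25.5] [491.8 -45.2  76.3] [95 43 16]
317 248 [ 11.9  -2.  -33.4] [490.2 -44.8  84.2] [55 55 56]
317 252 [ 12.1  -1.9 -38. ] [490.  -44.7  88.8] [55 57 56]
336 224 [ 19.5   7.8 -21.1] [484.4 -33.8  71.9] [131 137 139]
336 228 [ 17.5   7.8 -21.6] [486.5 -34.1  72.4] [129 135 138]
336 232 [ 15.3   7.8 -21.8] [488.6 -34.5  72.6] [128 134 136]
336 236 [ 13.4   7.8 -22.7] [490.4 -34.9  73.5] [80 82 84]
336 240 [ 11.8   7.8 -24.2] [492.  -35.2  75. ] [75 33 10]
336 244 [ 10.1   7.7 -25.5] [493.7 -35.5  76.3] [98 41 11]
336 248 [  8.4   7.7 -26.6] [495.4 -35.9  77.4] [98 42 14]
336 252 [  5.4   7.8 -25.4] [498.3 -36.3  76.2] [96 44 18]
```

Contact started at about 56, and the key now reads about 76.3 mm with 5.3 N. A touch deeper to be sure it bottoms, then release.

```bash
python3 -m handwheel '[[0,0,0.001,0,0,0,-1],[0,0,0.001,0,0,0,-1],[0,0,0.0015,0,0,0,-1],[0,0,0.0015,0,0,0,-1]]'
```

```text
clock: 14.98
position: [502.3, -45.0, 50.4]
ee_rot: [0.091, 0.996, -0.0, 0.0]
contact_force: [-4.2, 0.5, 12.1]
gripper_width: 0.2
grasp_force: 6.1
```

Blue bottomed out at 12 N. Lifting and moving over green.

```bash
python3 -m handwheel '[[0,0,-0.02,0,0,0,-1],[0,0,-0.035,0,0,0,-1],[0,0,-0.035,0,0,0,-1],[0.006,0.03,-0.035,0,0,0,-1],[0.012,0.059,-0.035,0,0,0,-1],[0.012,0.059,-0.035,0,0,0,-1],[0.012,0.059,-0.02,0,0,0,-1],[0.012,0.059,-0.02,0,0,0,-1],[0.012,0.059,-0.02,0,0,0,-1]]'
python3 - <<'E'
from h import *
go(501.3,15.4,56,79.5)
s=read_state();p,d=get_image("wrist");b=blobs(p,(200,100,640,300))
for k in("red","green","blue"):
    for a,u,v in b[k]:
        if a>300: print(k,a,u,v,wray(u,v,82,s).round(1))
cv2.imwrite("pics/w7.png",p[100:300,170:570].repeat(2,0).repeat(2,1))
E
```

```text
clock: 16.1
position: [501.1, 14.7, 69.1]
ee_rot: [0.092, 0.996, -0.0, -0.0]
contact_force: [-1.2, -0.9, 0.2]
gripper_width: -0.0
grasp_force: 0.0
pos [501.1  14.7  69.1] yaw 79.5 -> [-0.0001  0.0007  0.0131] wz -0.001
red 2253 421.4 226.5 [497.8  73.4  82. ]
green 1231 321.4 237.9 [493.6  16.4  82. ]
blue 1907 226.6 263.9 [501.1 -42.8  82. ]
```

View pics/w7.png

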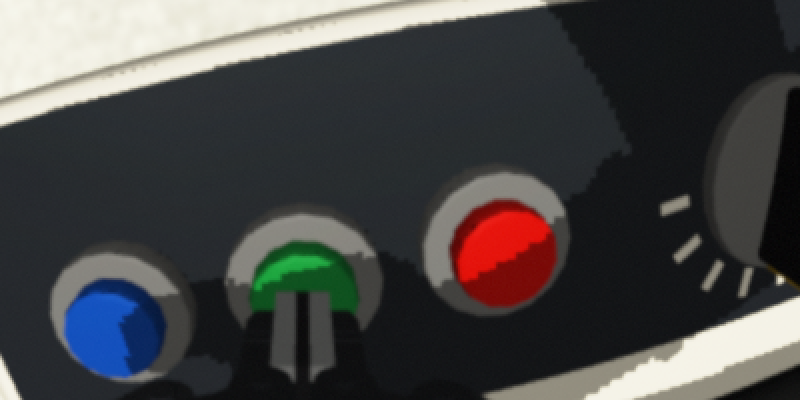

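The tips are centred over green (in the crop at about (303,290)), and blue is back up. Pressing green.

```bash
python3 -m handwheel '[[0,0.001,0.006,0,0,0,-1],[0,0.001,0.011,0,0,0,-1],[0,0.001,0.014,0,0,0,-1],[0,0.001,0.016,0,0,0,-1],[0,0.001,0.018,0,0,0,-1],[0,0.001,0.0185,0,0,0,-1],[0,0.001,0.019,0,0,0,-1],[0,0.001,0.019,0,0,0,-1]]'
```

```text
clock: 17.15
position: [501.1, 16.1, 50.5]
ee_rot: [0.091, 0.996, -0.0, -0.0]
contact_force: [-2.4, 0.1, 4.8]
gripper_width: 0.2
grasp_force: 2.8
```

```bash
python3 -m handwheel '[[0,0,0.001,0,0,0,-1],[0,0,0.0015,0,0,0,-1],[0,0,0.0015,0,0,0,-1],[0,0,0.0015,0,0,0,-1]]'
```

```text
clock: 17.65
position: [501.2, 16.1, 50.3]
ee_rot: [0.091, 0.996, -0.0, 0.0]
contact_force: [-6.0, 0.2, 14.0]
gripper_width: 0.2
grasp_force: 7.3
```

Bottomed. Lifting clear and doing a final check.

```bash
python3 -m handwheel '[[0,0,-0.03,0,0,0,-1],[0,0,-0.08,0,0,0,-1],[0,0,-0.13,0,0,0,-1],[0,0,-0.15,0,0,0,-1],[0,0,-0.15,0,0,0,-1],[0,0,-0.15,0,0,0,-1]]'
python3 - <<'E'
from h import *
p,d=get_image("wrist");cv2.imwrite("pics/w8.png",p)
E
```

```text
clock: 18.4
position: [500.5, 16.1, 197.1]
ee_rot: [0.092, 0.996, -0.0, -0.001]
contact_force: [0.0, 0.0, 0.0]
gripper_width: 0.2
grasp_force: 0.0
```

View pics/w8.png

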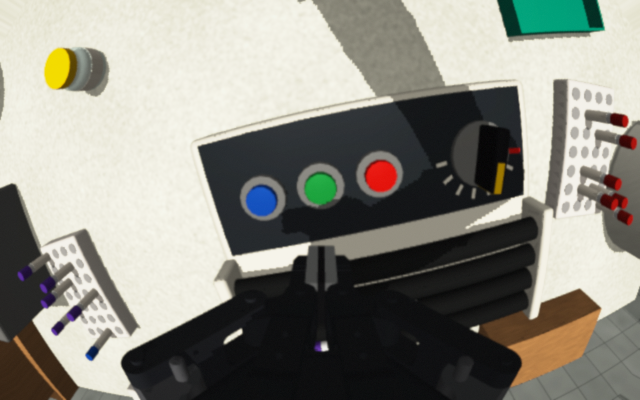

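The keys (262,200), (320,188) and (381,175) are all up. The dial pointer (499,178) is still on click four, and the racks are undisturbed.

```bash
python3 -c "from bench import *;print(job_done())"
```

```text
the job is handed in; nothing more can be done
None
```

The job is handed in at about 18.5 s: the dial rests in the fourth click (bar measured at -10.1°, expected -10.3°), then blue and then green were each pressed to the bottom and came back up, with the red key, tubes and racks not touched.

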